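# Back off the flow cell's retaining ring

### The arm

A 7-joint arm with a two-finger parallel gripper is mounted at the origin on the work surface. World frame = base frame: x ahead of the robot, y to its left, z up, the work surface at z = 0. Lengths are in m, angles in rad, forces in N, time in s.
With the tool pointing down it reaches from about 0.35 to 0.9 m from the base axis. Payload 8.1 kg.
Tool frame: the origin (TCP) lies at the very end of the fingers, on their centre line; the grasp point (between the pads) lies 19 mm behind it; z points along the fingers, y is the direction in which the jaws open and shut (so a half turn about z gives the same grasp; the last joint's range is limited). The gripper opens to 85 mm and grips with 20 to 120 N. Pads are 22 mm wide; open, the fingers measure 114 mm over their backs; the gripper's body (76 mm by 85 mm) begins 54 mm behind the grasp point. The pads swing forward as they close: fully open they stand 13 mm farther back than shut.
Start: joints at [-1.307, 0.434, 0.025, 1.573, -0.012, 1.134, -0.075], TCP at [0.224, 0.583, 0.21] pointing down, gripper open.
Joint ranges: [-2.62, 2.62], [-0.44, 2.09], [-1.27, 1.32], [0.08, 2.57], [-1.32, 4.46], [0.12, 2], [-2.74, 2.74]. Speed limits (rad/s): [2.22, 2.22, 3.01, 3.01, 3.14, 3.14, 3.14].

### API

Orientations are given as a unit quaternion [w, x, y, z].
In Python, from bench import sense, cams, robot gives the robot as it stands.
- The arm moves only by the tool drive_tool, never from a script. Its argument "targets" is a list of rows, each an object with "fingers": the gripper's target within -1 to 1 (shut at 1, half-way at 0, fully open at -1); "dp": the shift along the world's x, y, z in m, a list of three; "roll": the turn about the world's z in rad. In form: [{"fingers": fingers, "dp": [x, y, z], "roll": roll}, ...]. A call has 1 to 5 rows; each row shifts and turns the commanded pose from where the row before left it; what a row does not reach is not made up. A row lasts 1/12 s, in which the tool goes at most 41.7 mm and 7.16 degrees, less where a joint would pass 70% of its speed; a pose out of reach is approached as far as the arm can. A call with a gripper value outside its range is refused whole. The fingers move at their own pace and stop on an object; "grip_force" is the grip in N (left out, the last holds). Time passes only in rows, so rows that do not move let the fingers close. It gives the time, the measured TCP pose, the force and the opening at its end, in the units of the state.
- sense(): the state, without advancing time (a new reading comes with each control period).
- cams.snapshot(name): name is "scene" or "side" or "wrist"; returns (picture, depth): 420x560x3 uint8, blue, green, red; 420x560 float32, m along the optical axis (not along the pixel's ray), 0 where there is no reading.
- cams.camera_model(name): a dict with "vfov" (degrees; the focal length in pixels is half the picture's height over the tangent of half this angle, whatever the lens; pixels are square), "cx", "cy" (the principal point, pixels), "rvec" (rotation vector, rad) and "tvec" (3), from world to camera coordinates, as OpenCV has them. Camera axes: x right, y down, z forward; pixel columns grow to the right and rows downward; lengths in m; the calibration is good to about 2 mm. A picture is of the moment at which its call begins: read the wrist's pose just before it. camera_model takes no time and is no camera call; for the wrist camera it gives the pose at the moment of the call.
- robot.hand_in(): hands the job in, once; it reports no verdict.
The state is a dict: "time_s": time; "q": joint angles; "joint_vel": joint speeds; "tau": joint torques, N m; "ee_pos": TCP position; "ee_rot": TCP orientation; "force": force on the tool from outside, world axes, zero at the start; "ft_torque": the same for the moment, N m; "grip_width": opening from 0.0 (shut) to 1.0 (fully open).
Only numpy, scipy, OpenCV 4.12 (cv2) and the standard library are available. Lean on these libraries where they do the work, as an engineer would, in place of code of your own. Each camera call takes 0.05 s, during which the arm holds its last target.

### The job

Loosen the knurled retaining ring of the larger flow cell: with a fingertip pressed against its rim, roll it round anticlockwise (seen from above), counting each time the black mark on the ring comes up to the black line on the base plate, and stop with the two in line at the second time (it starts just past the line, which does not count). Grasp and lift nothing, leave the smaller cell's ring and the loose things (vial, gasket, beaker) as they are, and finish with the hand clear.

Things in the scene. Friction and masses are not known exactly. Their poses are not given: they have to be found in the camera images.
- cell_axis (a point): Larger flow cell, fixed to the bench. This point: on its ring's vertical axis, 36 mm above the bench; x points over the black line, z up. Base plate 140 x 140 x 12 mm (bolt heads at the corners 16 mm high), dark body 80 mm across, then the aluminium ring, 93 mm over 36 ribs 2.2 mm proud, at heights 22 to 50 mm. The white disc (54 mm) in its top does not turn. Either cell may be on the left.
- ring (a joint): Turn of the larger ring, rad, growing anticlockwise from above (loosening). 0: tight stop, mark in line with the line; in line again at 6.283, then (second time) 12.566; far stop 25.1. Starts at 0.3 to 1.5. Friction 0.06 N m plus 0.02 N m s/rad; it stays where left and does not rise. A fingertip pressed on the rim with some 5 to 10 N and moved along it takes the ring along with some slip.
- ring_mark (a point): Black mark on top of the larger ring: a radial bar 14.5 mm long and 6 mm wide, 37 mm from the axis, 50 mm above the bench. Turns with the ring.
- cell_line (a point): Black index line on the larger cell's base plate, 16.5 mm long and 5 mm wide, flush, radial, running outward from beside the rim; its middle is 59 mm from the axis, 12 mm above the bench.
- small_cell_axis (a point): Smaller flow cell, of the same build: base plate 100 x 100 x 12 mm, ring 59 mm across, spanning heights 20 to 42 mm, to be left alone. This point lies on its ring's axis, 31 mm above the bench.
- small_ring_mark (a point): Black mark on top of the smaller ring, 22 mm from its axis, 42 mm above the bench. Must stay where it is.
- vial_center (a point): Loose amber glass vial with black cap, 30 mm across, 62 mm high, standing; this point is half-way up.
- gasket_center (a point): Loose orange rubber gasket ring lying flat, 60 mm outside, 44 mm inside, 6 mm thick; this point is its centre, 3 mm above the bench.
- beaker_center (a point): Loose small clear beaker, 52 mm across, 55 mm high, standing; this point is half-way up.
Things that resemble listed ones, but are neither listed nor needed, are in the scene too. What is shaped like the part that bears cell_axis but purple is not meant.

How it is judged:
On the way, in this order (a step that is already met when the one before it is completed fails the run):
1. the mark has come round to the line for the first time (value of joint ring above 6.283 rad), for 0.05 s.
2. the mark has come up to the line for the second time (value of joint ring above 12.266 rad), for 0.05 s.
At the end, for the whole second after the job is handed in: The larger ring is at rest with its mark within 0.3 rad (17 degrees) of the line at its second coming round (12.27 to 12.87 rad), the smaller ring's mark is within 8 mm and the vial, gasket and beaker within 20 mm of where they began (value of joint ring between 12.266 and 12.866 rad and velocity of joint ring between -0.05 and 0.05 rad/s and distance of small_ring_mark from where it was at the start of the episode below 0.008 m and distance of each of vial_center, gasket_center, beaker_center from where it was at the start of the episode below 0.02 m); the robot touches nothing.
It fails at once if the ring is run on well past the second mark (half a turn) (value of joint ring above 15.7 rad).
It fails at once if the smaller cell's ring is turned (distance of small_ring_mark from where it was at the start of the episode above 0.008 m).
It fails at once if a loose thing is lifted, carried or knocked away (distance of any of vial_center, gasket_center, beaker_center from where it was at the start of the episode above 0.02 m).
It also fails if it takes over 51 s, if anything falls off the work surface, if the arm or the gripper's body presses on something with over 40 N, if the wrist force passes 120 N, or if a joint passes its speed limit or range.

## Working session

There is one attempt and no reset: what is moved stays moved. The work goes in short steps, Python scripts to look and compute and a tool call to move; the robot and the scene stay as the last step left them, time stands still between calls to the robot, and variables do not carry over. Pictures are saved under pics/ and viewed, and the job is handed in when it is done.

Besides the shell and the picture viewer there is one more tool, called by a JSON object that holds its "api" and its "payload", one argument or row to a line. drive_tool: Moves the arm, as the interface text tells. Its arguments: {"type":"object","properties":{"targets":{"type":"array"},"grip_force":{"type":"number"}},"required":["targets"]}

```bash
ls; mkdir -p pics; cat > h.py <<'E'
import numpy as np,cv2
from bench import sense,cams,robot
def snap(n,f):
    m=cams.camera_model(n); p,d=cams.snapshot(n); cv2.imwrite('pics/'+f+'.png',p); np.savez('pics/'+f+'.npz',p=p,d=d,**{k:np.array(m[k]) for k in('vfov','cx','cy','rvec','tvec')}); return p,d
def load(f): return np.load('pics/'+f+'.npz')
def K(m): 
    f=m['p'].shape[0]/2/np.tan(np.radians(float(m['vfov']))/2); return f,float(m['cx']),float(m['cy'])
def ray(m,u,v,z):
    f,cx,cy=K(m);R=cv2.Rodrigues(m['rvec'])[0];t=m['tvec'].ravel()
    c=-R.T@t; d=R.T@np.array([(u-cx)/f,(v-cy)/f,1]); return c+d*(z-c[2])/d[2]
def proj(m,P):
    f,cx,cy=K(m);R=cv2.Rodrigues(m['rvec'])[0];q=R@np.array(P)+m['tvec'].ravel();return f*q[0]/q[2]+cx,f*q[1]/q[2]+cy
E
python3 - <<'E'
from h import *
for n in('scene','side','wrist'): snap(n,n+'0'); m=cams.camera_model(n); print(n,m)
print(sense())
E
```

```text
pics
scene {'vfov': 55.00638392589282, 'cx': 282.2379077232896, 'cy': 204.15450756271525, 'rvec': array([ 2.03715541,  0.77046672, -0.43327338]), 'tvec': array([-0.3684459 , -0.13158914,  1.46879306])}
side {'vfov': 50.42046585550635, 'cx': 280.61599344903334, 'cy': 210.2071314826591, 'rvec': array([ 2.1460949 , -0.62163466,  0.32059738]), 'tvec': array([-0.46480418,  0.2112727 ,  0.77869149])}
wrist {'vfov': 71.88104089688305, 'cx': 274.05551502626, 'cy': 212.86141492251735, 'rvec': array([-2.3899529 , -1.6419384 , -0.23074497]), 'tvec': array([-0.62413336, -0.03527624,  0.37901306])}
{'time_s': 0.15, 'q': array([-1.30663832,  0.43508567,  0.02498425,  1.57385461, -0.01157619,
        1.13402842, -0.07508525]), 'joint_vel': array([-0.00017839, -0.0022124 ,  0.00093648, -0.00395857,  0.00039009,
       -0.00013451,  0.00091206]), 'tau': array([-3.54562853e-04, -6.70880771e+01,  1.02532525e+00, -3.16443980e+01,
        1.57205545e-02,  9.18174366e-03,  5.08709900e-05]), 'ee_pos': array([0.22403331, 0.58303509, 0.20980523]), 'ee_rot': array([-4.35247968e-05,  1.82378807e-01,  9.83228148e-01, -6.14284834e-04]), 'force': array([ 0.45608458, -0.2618957 ,  0.39393072]), 'ft_torque': array([-0.01069463, -0.03262072,  0.00732388]), 'grip_width': 0.9977219837628677}
```

View pics/scene0.png

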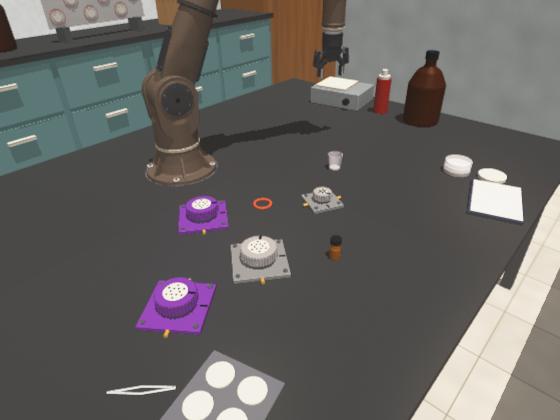

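View pics/side0.png

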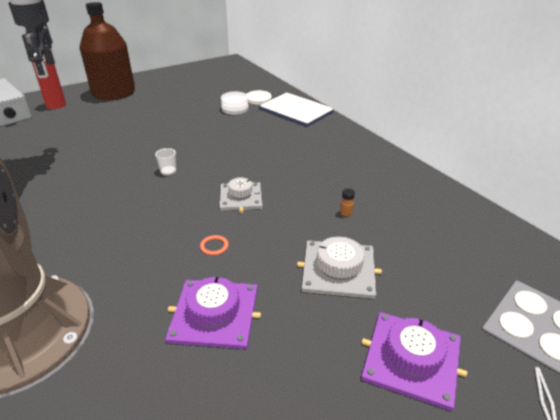

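View pics/wrist0.png

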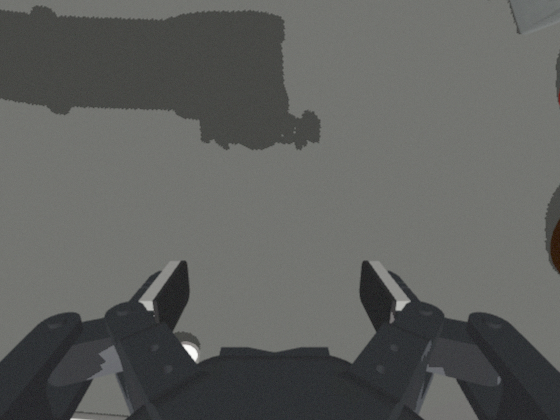

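```bash
python3 - <<'E'
from h import *
a=load('scene0')['p'][220:300,210:310]; b=load('side0')['p'][220:310,290:390]
cv2.imwrite('pics/c1.png',cv2.resize(a,None,fx=7,fy=7,interpolation=cv2.INTER_CUBIC))
cv2.imwrite('pics/c2.png',cv2.resize(b,None,fx=6,fy=6,interpolation=cv2.INTER_CUBIC))
E
```

```text
(no output)
```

View pics/c1.png

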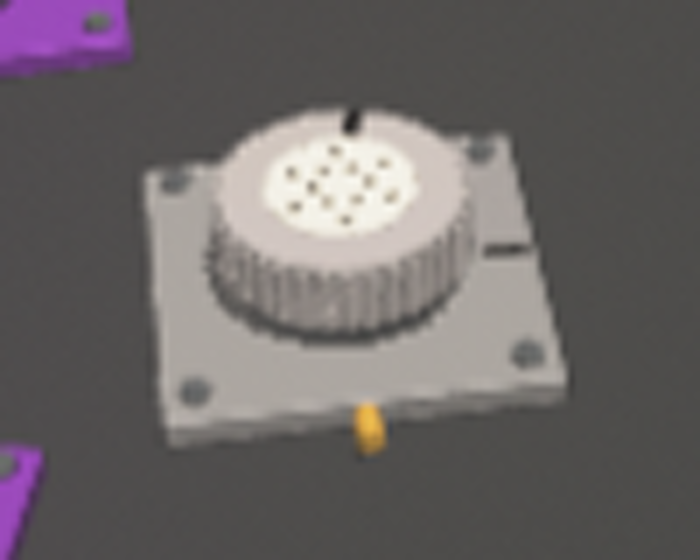

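View pics/c2.png

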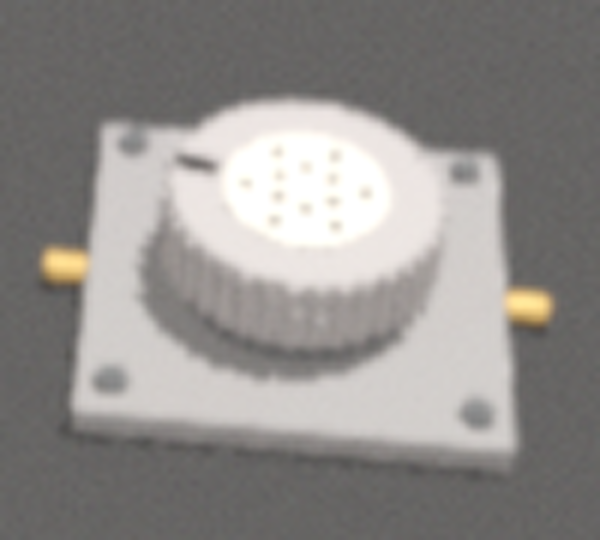

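```bash
python3 - <<'E'
from h import *
s=load('scene0');d=load('side0')
cs=lambda x,y:(210+(x+.5)/7-.5,220+(y+.5)/7-.5)
cd=lambda x,y:(290+(x+.5)/6-.5,220+(y+.5)/6-.5)
P=[ray(s,*cs(341,186),.05),ray(d,*cd(306,189),.05)]
print('axis',P)
c=[ray(s,*cs(*p),.012) for p in [(148,175),(507,138),(566,380),(168,432)]];print('corn',np.mean(c,0),c)
c=[ray(d,*cd(*p),.012) for p in [(103,125),(497,155),(517,455),(75,415)]];print('corn',np.mean(c,0))
m=[ray(s,*cs(352,122),.05),ray(d,*cd(196,161),.05)];print('mark',m)
l=ray(s,*cs(506,250),.012);print('line',l)
for A,M in zip(P,m):
  a=np.arctan2(*(M-A)[1::-1]);b=np.arctan2(*(l-A)[1::-1]);print(a,b,a-b,np.hypot(*(M-A)[:2]),np.hypot(*(l-A)[:2]))
# others
for n,(u,v),z,C in [('small',(322,194),.042,s),('small',(240,187),.042,d),('vial',(336,240),.062,s),('vial',(348,193),.062,d),('gask',(262.5,203),.006,s),('gask',(214,245),.006,d),('beak',(335,155),.055,s),('beak',(166,153),.055,d),('pur1',(202,205),.06,s),('pur1',(212,296),.06,d),('pur2',(176,292),.06,s),('pur2',(417,340),.06,d)]:
  print(n,ray(C,u,v,z))
E
```

```text
axis [array([ 0.57494851, -0.17933786,  0.05      ]), array([ 0.57554854, -0.18053197,  0.05      ])]
corn [ 0.57800724 -0.18126993  0.012     ] [array([ 0.48045727, -0.19030154,  0.012     ]), array([ 0.56832152, -0.08383627,  0.012     ]), array([ 0.6740696 , -0.17149174,  0.012     ]), array([ 0.58918058, -0.27945015,  0.012     ])]
corn [ 0.57425554 -0.18255882  0.012     ]
mark [array([ 0.55178782, -0.15013006,  0.05      ]), array([ 0.55324094, -0.15031612,  0.05      ])]
line [ 0.61235804 -0.13362653  0.012     ]
2.2412314283084167 0.884944224202427 1.3562872041059897 0.03727617388997321 0.05906774800953035
2.2067509985393983 0.9054175222097295 1.3013334763296687 0.037558308840512526 0.05962431817901371
small [0.53734837 0.13375023 0.042     ]
small [0.52037762 0.13307648 0.042     ]
vial [ 0.71494755 -0.04528369  0.062     ]
vial [ 0.70416919 -0.045005    0.062     ]
gask [0.39547535 0.01837823 0.006     ]
gask [0.39152688 0.01476413 0.006     ]
beak [0.42577941 0.35629333 0.055     ]
beak [0.42297648 0.3586943  0.055     ]
pur1 [ 0.33217177 -0.1608345   0.06      ]
pur1 [ 0.30781233 -0.16127937  0.06      ]
pur2 [ 0.56034803 -0.41427201  0.06      ]
pur2 [ 0.53954774 -0.41459998  0.06      ]
```

{"api": "drive_tool", "payload": {
  "targets": [
    {"fingers":1,"dp":[0.018,-0.0305,0],"roll":-0.048},
    {"fingers":1,"dp":[0.018,-0.0305,0],"roll":-0.048},
    {"fingers":1,"dp":[0.018,-0.0305,0],"roll":-0.048},
    {"fingers":1,"dp":[0.018,-0.0305,0],"roll":-0.048},
    {"fingers":1,"dp":[0.018,-0.0305,0],"roll":-0.048}
  ],
  "grip_force": 40
}}

```text
time_s: 0.57
ee_pos: [0.3147, 0.4292, 0.2102]
ee_rot: [-0.0, 0.3, 0.954, -0.0]
force: [1.2, -0.4, -0.2]
grip_width: 0.296
```

{"api": "drive_tool", "payload": {
  "targets": [
    {"fingers":1,"dp":[0.018,-0.0305,0],"roll":-0.048},
    {"fingers":1,"dp":[0.018,-0.0305,0],"roll":-0.048},
    {"fingers":1,"dp":[0.018,-0.0305,0],"roll":-0.048},
    {"fingers":1,"dp":[0.018,-0.0305,0],"roll":-0.048},
    {"fingers":1,"dp":[0.018,-0.0305,0],"roll":-0.048}
  ]
}}

```text
time_s: 0.98
ee_pos: [0.4046, 0.2767, 0.2104]
ee_rot: [-0.0, 0.412, 0.911, 0.0]
force: [0.8, 0.5, -0.4]
grip_width: 0.004
```

{"api": "drive_tool", "payload": {
  "targets": [
    {"fingers":1,"dp":[0.018,-0.0305,0],"roll":-0.048},
    {"fingers":1,"dp":[0.018,-0.0305,0],"roll":-0.048},
    {"fingers":1,"dp":[0.018,-0.0305,0],"roll":-0.048},
    {"fingers":1,"dp":[0.018,-0.0305,0],"roll":-0.048},
    {"fingers":1,"dp":[0.018,-0.0305,0],"roll":-0.048}
  ]
}}

```text
time_s: 1.4
ee_pos: [0.4946, 0.1243, 0.2104]
ee_rot: [-0.0, 0.518, 0.855, 0.0]
force: [0.7, -0.4, 0.5]
grip_width: -0.003
```

{"api": "drive_tool", "payload": {
  "targets": [
    {"fingers":1,"dp":[0.018,-0.0305,0],"roll":-0.048},
    {"fingers":1,"dp":[0.018,-0.0305,0],"roll":-0.048},
    {"fingers":1,"dp":[0.018,-0.0305,0],"roll":-0.048},
    {"fingers":1,"dp":[0.018,-0.0305,0],"roll":-0.048},
    {"fingers":1,"dp":[0.018,-0.0305,0],"roll":-0.048}
  ]
}}

```text
time_s: 1.82
ee_pos: [0.5846, -0.0281, 0.2103]
ee_rot: [-0.0, 0.617, 0.787, -0.0]
force: [0.7, -0.4, 0.6]
grip_width: 0.001
```

{"api": "drive_tool", "payload": {
  "targets": [
    {"fingers":1,"dp":[0.018,-0.0305,0],"roll":-0.048},
    {"fingers":1,"dp":[0.018,-0.0305,0],"roll":-0.048},
    {"fingers":1,"dp":[0.018,-0.0305,0],"roll":-0.048},
    {"fingers":1,"dp":[0.018,-0.0305,0],"roll":-0.048},
    {"fingers":1,"dp":[0.018,-0.0305,0],"roll":-0.048}
  ]
}}

```text
time_s: 2.23
ee_pos: [0.6747, -0.1804, 0.21]
ee_rot: [-0.0, 0.706, 0.708, -0.0]
force: [0.3, -0.1, 0.2]
grip_width: -0.0
```

```bash
python3 - <<'E'
from h import *
p,d=snap('wrist','w1'); snap('side','s1')
m=cams.camera_model('wrist');R=cv2.Rodrigues(m['rvec'])[0];print(-R.T@m['tvec'],R[2],sense()['q'])
E
```

```text
[ 0.67439147 -0.11442356  0.37219303] [-0.00302829 -0.28295171 -0.95912938] [-0.13513006  0.59954097  0.55704688  1.39848412 -0.31686314  1.23304943
  0.44341209]
```

View pics/w1.png

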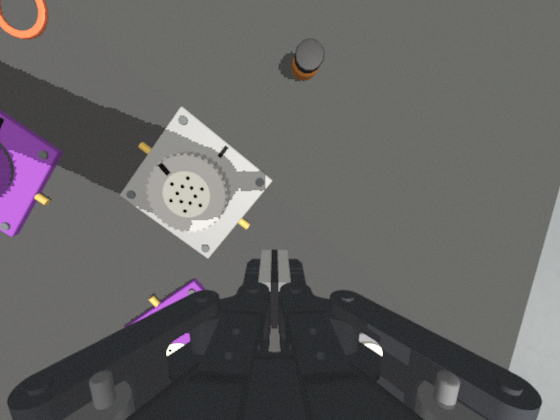

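View pics/s1.png

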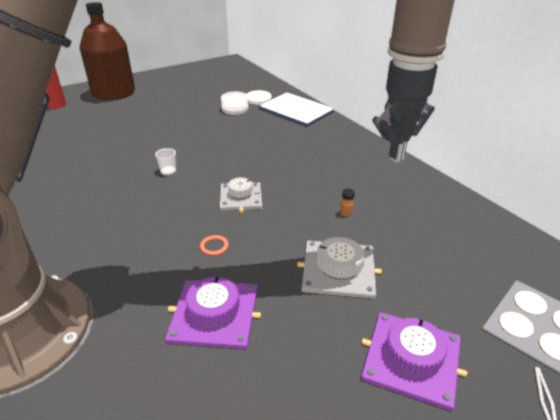

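```bash
python3 - <<'E'
from h import *
m=load('w1')
cv2.imwrite('pics/c3.png',cv2.resize(m['p'][235:355,200:350],None,fx=5,fy=5,interpolation=cv2.INTER_CUBIC))
cv2.imwrite('pics/c4.png',cv2.resize(m['p'][100:265,110:280],None,fx=4.7,fy=3.6,interpolation=cv2.INTER_CUBIC)) if 0 else cv2.imwrite('pics/c4.png',cv2.resize(m['p'][105:260,110:280],None,fx=3.8,fy=3.8,interpolation=cv2.INTER_CUBIC))
print(np.round(m['d'][245:330:5,240:312:4],3))
E
```

```text
[[0.401 0.401 0.403 0.402 0.403 0.401 0.402 0.402 0.401 0.4   0.402 0.403
  0.401 0.402 0.402 0.402 0.403 0.402]
 [0.405 0.404 0.405 0.403 0.403 0.404 0.148 0.148 0.149 0.148 0.148 0.148
  0.403 0.403 0.403 0.404 0.404 0.404]
 [0.406 0.405 0.406 0.406 0.406 0.405 0.142 0.143 0.142 0.143 0.143 0.142
  0.405 0.406 0.407 0.405 0.405 0.407]
 [0.409 0.408 0.408 0.148 0.145 0.146 0.137 0.136 0.137 0.136 0.138 0.137
  0.136 0.146 0.146 0.408 0.408 0.408]
 [0.412 0.409 0.141 0.14  0.141 0.142 0.131 0.133 0.132 0.132 0.132 0.132
  0.132 0.142 0.14  0.14  0.41  0.411]
 [0.412 0.412 0.136 0.135 0.137 0.128 0.128 0.128 0.128 0.128 0.128 0.126
  0.128 0.136 0.136 0.136 0.412 0.411]
 [0.414 0.416 0.132 0.13  0.133 0.123 0.122 0.123 0.123 0.123 0.123 0.122
  0.122 0.132 0.131 0.13  0.132 0.414]
 [0.417 0.125 0.126 0.128 0.126 0.118 0.12  0.119 0.119 0.118 0.119 0.118
  0.119 0.127 0.128 0.127 0.126 0.416]
 [0.419 0.114 0.111 0.11  0.11  0.114 0.113 0.119 0.118 0.119 0.119 0.113
  0.113 0.11  0.111 0.111 0.113 0.114]
 [0.109 0.109 0.109 0.108 0.107 0.11  0.109 0.11  0.119 0.118 0.11  0.109
  0.109 0.108 0.107 0.109 0.11  0.109]
 [0.107 0.106 0.106 0.106 0.106 0.106 0.106 0.107 0.12  0.12  0.109 0.107
  0.107 0.107 0.108 0.106 0.106 0.106]
 [0.102 0.102 0.104 0.103 0.103 0.103 0.102 0.106 0.12  0.12  0.11  0.103
  0.103 0.104 0.104 0.104 0.103 0.104]
 [0.099 0.1   0.099 0.099 0.1   0.1   0.101 0.107 0.121 0.12  0.111 0.101
  0.101 0.1   0.101 0.1   0.101 0.1  ]
 [0.098 0.097 0.098 0.097 0.098 0.098 0.097 0.11  0.122 0.121 0.11  0.097
  0.099 0.098 0.097 0.098 0.099 0.098]
 [0.087 0.087 0.087 0.088 0.087 0.087 0.096 0.111 0.122 0.122 0.111 0.098
  0.    0.087 0.087 0.086 0.087 0.087]
 [0.085 0.083 0.085 0.085 0.084 0.086 0.095 0.111 0.123 0.123 0.113 0.098
  0.086 0.084 0.084 0.085 0.085 0.084]
 [0.084 0.082 0.083 0.082 0.084 0.084 0.095 0.112 0.123 0.123 0.113 0.11
  0.088 0.082 0.081 0.083 0.082 0.082]]
```

View pics/c3.png

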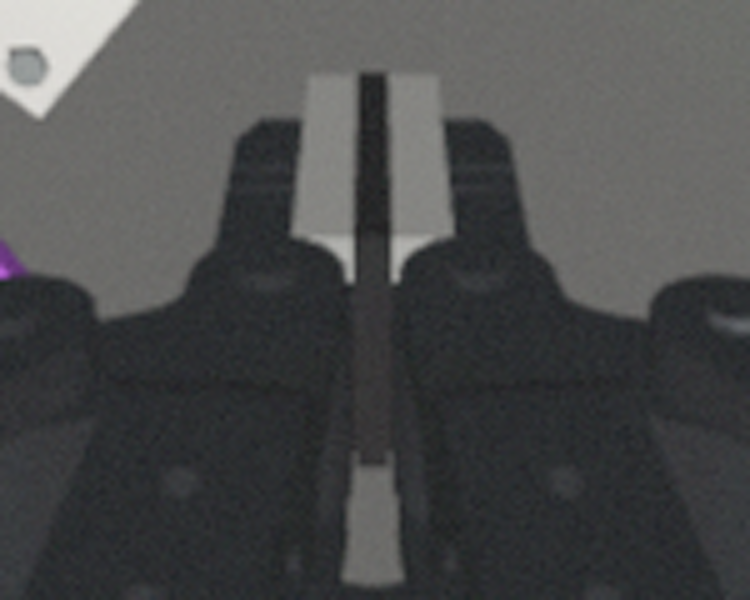

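View pics/c4.png

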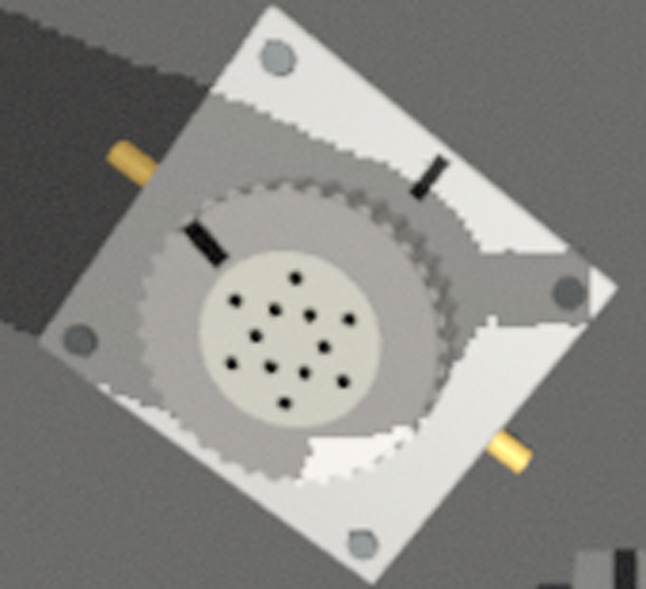

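```bash
python3 - <<'E'
from h import *
m=load('w1')
c4=lambda x,y:(110+(x+.5)/3.8-.5,105+(y+.5)/3.8-.5)
c3=lambda x,y:(200+(x+.5)/5-.5,235+(y+.5)/5-.5)
A=ray(m,*c4(290,339),.05);M=ray(m,*c4(205,244),.05);L=ray(m,*c4(429,177),.012)
C=[ray(m,*c4(*p),.012) for p in [(270,6),(617,287),(374,583),(40,340)]]
print(A,M,L,np.mean(C,0));A2=np.mean(C,0)
for X in(A,A2):
  a=np.arctan2(*(M-X)[1::-1]);b=np.arctan2(*(L-X)[1::-1]);print(a,b,a-b)
for i in range(4):
  e=C[(i+1)%4]-C[i];print(np.hypot(*e[:2]),np.arctan2(e[1],e[0]))
f,cx,cy=K(m);R=cv2.Rodrigues(m['rvec'])[0];t=m['tvec'].ravel()
tcp=np.array([.6747,-.1804,.21])
for nm,p in [('tipL',(310,80)),('tipR',(437,80)),('tipmid',(335,78)),('backL',(250,128)),('backR',(500,130)),('backlow',(235,165)),('backrlow',(512,165)),('knL',(215,270)),('knR',(540,270)),('padlow',(330,230))]:
  u,v=c3(*p);z=float(m['d'][int(round(v)),int(round(u))]);w=R.T@(np.array([(u-cx)/f*z,(v-cy)/f*z,z])-t);print(nm,np.round((w-tcp)*1000,1))
E
```

```text
[ 0.57334495 -0.1808215   0.05      ] [ 0.5507967  -0.15244315  0.05      ] [ 0.61065344 -0.13584181  0.012     ] [ 0.57422068 -0.18091404  0.012     ]
2.242210313131972 0.8783532786507022 1.3638570344812697
2.2592467672954184 0.8910030590312442 1.368243708264174
0.1381540965037481 -0.6834870113195862
0.13786329937059363 -2.2534668904381183
0.1386538651267638 2.4480189623052824
0.1364652494843107 0.8845235687832675
tipL [-7.  11.2 26.4]
tipR [ 5.9 11.6 27.3]
tipmid [-4.5 10.9 25.3]
backL [-13.    7.2  29.3]
backR [12.2  7.4 30. ]
backlow [-13.7   7.4  37.8]
backrlow [12.6  7.7 38.2]
knL [-12.6  12.1  64.7]
knR [12.3 12.1 64.5]
padlow [-4.1 11.4 57.3]
```

```bash
python3 - <<'E'
from h import *
m=load('w1')
for dz in(0,.013,.026):print(proj(m,[.6747,-.1804+.011,.21+dz]))
s=load('s1');print(proj(s,[.6747,-.1804,.21]),proj(s,[.6747,-.1804,.236]))
cv2.imwrite('pics/c5.png',cv2.resize(s['p'][90:180,360:460],None,fx=6,fy=6,interpolation=cv2.INTER_CUBIC))
print(m['tvec'],sense()['ee_pos'])
E
```

```text
(np.float64(275.2203159761776), np.float64(233.09365712075396))
(np.float64(275.27755363199714), np.float64(241.18276389354912))
(np.float64(275.34442685110406), np.float64(250.63361581703273))
(np.float64(390.3197246108414), np.float64(167.37325103478983)) (np.float64(392.54864466012225), np.float64(155.07663409384895))
[-0.67339504 -0.21050551  0.32842925] [ 0.67444985 -0.18604788  0.20941727]
```

View pics/c5.png

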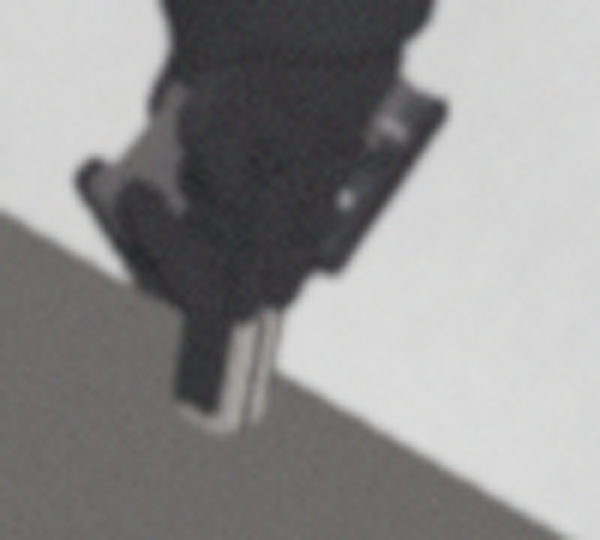

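{"api": "drive_tool", "payload": {
  "targets": [
    {"fingers":1,"dp":[0,0,0],"roll":0},
    {"fingers":1,"dp":[0,0,0],"roll":0},
    {"fingers":1,"dp":[0,0,0],"roll":0}
  ]
}}

```text
time_s: 2.58
ee_pos: [0.674, -0.1773, 0.2103]
ee_rot: [-0.001, 0.705, 0.709, 0.0]
force: [0.4, 0.3, 0.6]
grip_width: -0.002
```

```bash
python3 - <<'E'
from h import *
print(sense()['ee_pos']);snap('wrist','w2');print(sense()['ee_pos']);snap('side','s2');print(sense()['ee_pos']);snap('scene','sc2');P=sense()['ee_pos'];print(P)
s=load('s2');cc=load('sc2');w=load('w2')
print(proj(s,P),proj(cc,P),proj(w,P))
u,v=proj(cc,P);u,v=int(u)-30,int(v)-40;print(u,v)
cv2.imwrite('pics/c6.png',np.hstack([cv2.resize(s['p'][120:180,360:420],None,fx=6,fy=6,interpolation=cv2.INTER_CUBIC),cv2.resize(cc['p'][v:v+60,u:u+60],None,fx=6,fy=6,interpolation=cv2.INTER_CUBIC)]))
E
```

```text
[ 0.67401332 -0.17731407  0.21027518]
[ 0.67412755 -0.17722584  0.21051331]
[ 0.67410499 -0.17738394  0.21060203]
[ 0.67416461 -0.17763734  0.2107312 ]
(np.float64(389.1183464735768), np.float64(166.44931467549677)) (np.float64(288.58569286244114), np.float64(206.23241985802647)) (np.float64(275.4027694168727), np.float64(250.9125532935058))
258 166
```

View pics/c6.png

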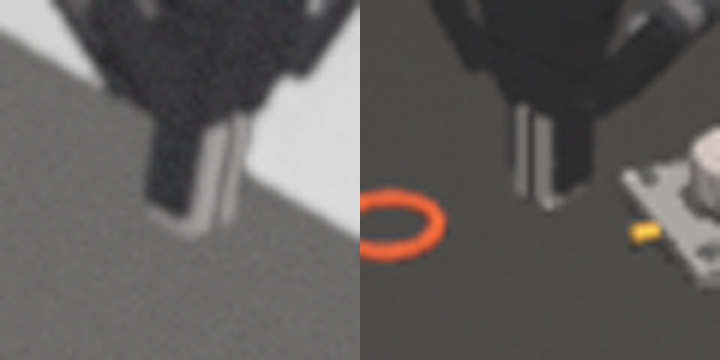

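View pics/w2.png

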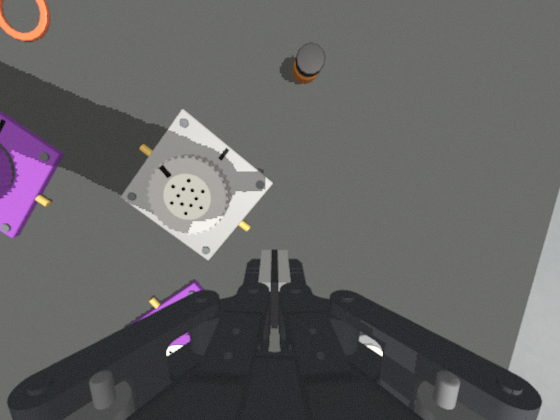

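```bash
python3 - <<'E'
from h import *
from scipy.optimize import least_squares
s=load('s2');c=load('sc2')
obs=[(s,(393,157)),(c,(288.3,198.3))]
r=least_squares(lambda X:np.concatenate([np.subtract(proj(m,X),o) for m,o in obs]),[.67,-.18,.21]);print(r.x,r.cost)
# ring axis disc residual check for all cams is done; table depth check
w=load('w2');f,cx,cy=K(w);R=cv2.Rodrigues(w['rvec'])[0];t=w['tvec']
for m,(u,v) in((w,(400,200)),(c,(300,300)),(s,(300,150))):
  f,cx,cy=K(m);R=cv2.Rodrigues(m['rvec'])[0];z=float(m['d'][v,u]);print(R.T@(np.array([(u-cx)/f*z,(v-cy)/f*z,z])-m['tvec']))
E
```

```text
[ 0.67591357 -0.18088717  0.23237663] 0.07855106045930295
[ 8.40193737e-01 -1.95813996e-01 -5.06482696e-04]
[ 0.73906173 -0.21340583  0.00075587]
[7.88095980e-01 2.66357483e-01 3.31822756e-04]
```

{"api": "drive_tool", "payload": {
  "targets": [
    {"fingers":1,"dp":[-0.005,0,-0.03],"roll":0},
    {"fingers":1,"dp":[-0.005,0,-0.035],"roll":0},
    {"fingers":1,"dp":[-0.005,0,-0.035],"roll":0},
    {"fingers":1,"dp":[-0.005,0,-0.03],"roll":0},
    {"fingers":1,"dp":[-0.005,0,-0.02],"roll":0}
  ]
}}

```text
time_s: 3.15
ee_pos: [0.6474, -0.1774, 0.0576]
ee_rot: [-0.001, 0.705, 0.709, -0.001]
force: [-0.6, 1.2, -0.2]
grip_width: -0.001
```

{"api": "drive_tool", "payload": {
  "targets": [
    {"fingers":1,"dp":[0,0,-0.01],"roll":0},
    {"fingers":1,"dp":[0,0,0],"roll":0},
    {"fingers":1,"dp":[0,0,0],"roll":0}
  ]
}}

```text
time_s: 3.4
ee_pos: [0.6499, -0.1789, 0.0512]
ee_rot: [0.0, 0.706, 0.709, 0.0]
force: [0.9, -0.5, 0.5]
grip_width: 0.003
```

```bash
python3 - <<'E'
from h import *
print(sense()['ee_pos'],sense()['force']);snap('wrist','w3');snap('side','s3');
s=load('s3')
cv2.imwrite('pics/c7.png',cv2.resize(s['p'][190:300,290:420],None,fx=5,fy=5,interpolation=cv2.INTER_CUBIC))
E
```

```text
[ 0.64994808 -0.17887561  0.05124727] [ 0.93578423 -0.51367698  0.45778333]
```

View pics/c7.png

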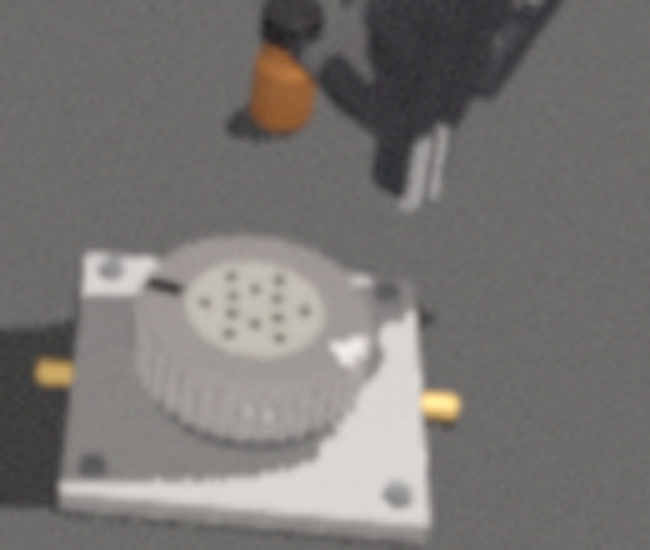

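View pics/w3.png

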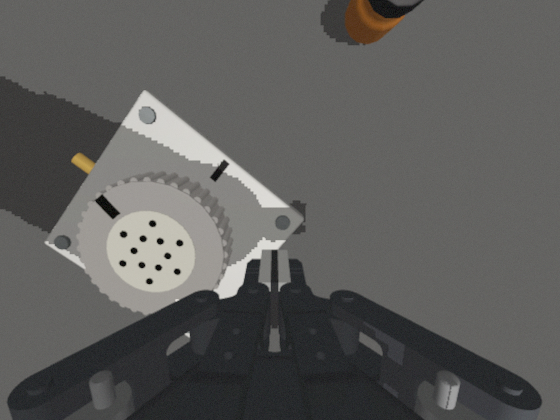

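```bash
python3 - <<'E'
from h import *
s=load('s3');w=load('w3')
for dz in(0,.012,.024):print(proj(s,[.65,-.179,.0512+dz]),proj(w,[.65,-.168,.0512+dz]))
print(ray(w,150,250,.05))
E
```

```text
(np.float64(368.81830178278494), np.float64(237.15746310083222)) (np.float64(275.34812864370207), np.float64(233.27713541503155))
(np.float64(369.5680363879179), np.float64(232.6311196398405)) (np.float64(275.44079831443054), np.float64(240.71828587088697))
(np.float64(370.32984735777916), np.float64(228.0318680135514)) (np.float64(275.547675404815), np.float64(249.3002577672301))
[ 0.57317435 -0.17967453  0.05      ]
```

{"api": "drive_tool", "payload": {
  "targets": [
    {"fingers":1,"dp":[0,0,-0.015],"roll":0},
    {"fingers":1,"dp":[0,0,-0.014],"roll":0},
    {"fingers":1,"dp":[0,0,-0.006],"roll":0},
    {"fingers":1,"dp":[0,0,0],"roll":0}
  ]
}}

```text
time_s: 3.83
ee_pos: [0.6484, -0.1786, 0.0141]
ee_rot: [-0.001, 0.706, 0.709, -0.0]
force: [-0.2, 0.2, -0.2]
grip_width: -0.0
```

```bash
python3 - <<'E'
from h import *
print(sense()['ee_pos'],sense()['force']);snap('side','s4');
s=load('s4')
cv2.imwrite('pics/c8.png',cv2.resize(s['p'][190:300,290:420],None,fx=5,fy=5,interpolation=cv2.INTER_CUBIC))
E
```

```text
[ 0.64836301 -0.17857412  0.0141127 ] [-0.18907547  0.23722173 -0.15225509]
```

View pics/c8.png

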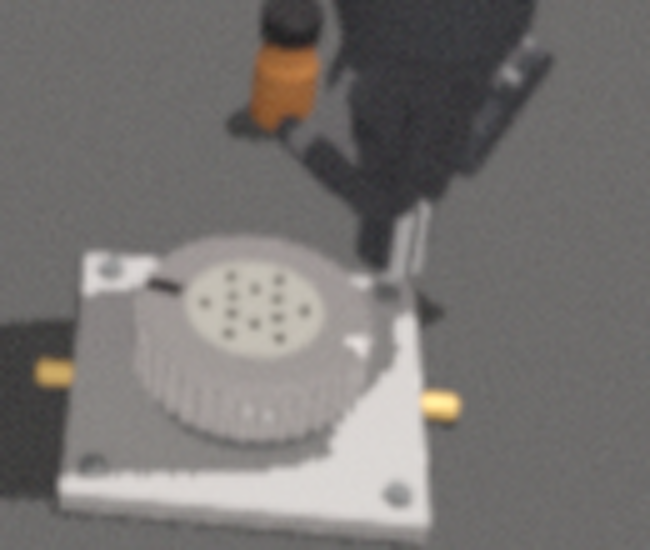

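{"api": "drive_tool", "payload": {
  "targets": [
    {"fingers":1,"dp":[-0.005,0,-0.003],"roll":0},
    {"fingers":1,"dp":[-0.005,0,0],"roll":0},
    {"fingers":1,"dp":[-0.003,0,0],"roll":0},
    {"fingers":1,"dp":[0,0,0],"roll":0}
  ]
}}

```text
time_s: 4.22
ee_pos: [0.6353, -0.1794, 0.0128]
ee_rot: [-0.0, 0.706, 0.708, -0.0]
force: [0.6, 0.7, 0.3]
grip_width: 0.0
```

{"api": "drive_tool", "payload": {
  "targets": [
    {"fingers":1,"dp":[-0.002,0,0],"roll":0},
    {"fingers":1,"dp":[0,0,0],"roll":0}
  ]
}}

```text
time_s: 4.38
ee_pos: [0.6346, -0.1791, 0.0129]
ee_rot: [0.0, 0.706, 0.708, 0.0]
force: [0.4, 0.1, -0.2]
grip_width: 0.004
```

Commanded x is 0.634 now; continue probing.

{"api": "drive_tool", "payload": {
  "targets": [
    {"fingers":1,"dp":[-0.002,0,0],"roll":0},
    {"fingers":1,"dp":[0,0,0],"roll":0}
  ]
}}

```text
time_s: 4.55
ee_pos: [0.6341, -0.1791, 0.0131]
ee_rot: [0.002, 0.706, 0.709, 0.001]
force: [5.8, -0.9, -1.3]
grip_width: -0.002
```

{"api": "drive_tool", "payload": {
  "targets": [
    {"fingers":1,"dp":[-0.002,0,0],"roll":0},
    {"fingers":1,"dp":[0,0,0],"roll":0}
  ]
}}

```text
time_s: 4.72
ee_pos: [0.6339, -0.1791, 0.0133]
ee_rot: [0.003, 0.705, 0.709, 0.002]
force: [10.5, -1.2, -5.1]
grip_width: 0.001
```

```bash
cat > path.py <<'E'
import numpy as np
A=np.array([.5745,-.1805])
def path(Re,N=5000):
    # dense path from theta=0, flats interpolated
    V=[(13,7.5),(7,11),(-7,11),(-13,7.5),(-13,-7.5),(-7,-11),(7,-11),(13,-7.5)]
    pts=[]
    normals=[]
    n=len(V)
    for i in range(n):
        a=np.array(V[i]);b=np.array(V[(i+1)%n]);p=np.array(V[i-1])
        e0=a-p;e1=b-a
        t0=np.arctan2(e0[1],e0[0])-np.pi/2;t1=np.arctan2(e1[1],e1[0])-np.pi/2
        while t1<t0:t1+=2*np.pi
        for t in np.linspace(t0,t1,60): pts.append(a/1000+Re*np.array([np.cos(t),np.sin(t)]))
    pts=np.array(pts+[pts[0]])
    return A+pts
E
python3 - <<'E'
import numpy as np
from path import *
P=path(.043);d=np.r_[0,np.cumsum(np.hypot(*np.diff(P,axis=0).T))];print(d[-1])
# start at s where y=-.1795 (first flat is last->first)
N=round(d[-1]/.006);st=d[-1]/N
# P[0] at (x+13+Re, y+7.5); start offset -6.5mm
s0=-.0065
s=(s0+st*np.arange(N+1))%d[-1]
X=np.c_[np.interp(s,d,P[:,0]),np.interp(s,d,P[:,1])]
print(N,st,X[0]); np.save('X.npy',X)
D=np.round(np.diff(np.round(X,4),axis=0),4)
for i in range(0,N,5): print(i,D[i:i+5].tolist(),X[min(i+5,N)].round(4))
E
```

```text
0.3559592189227685
59 0.006033207100385907 [ 0.6305 -0.1795]
0 [[0.0, 0.006], [-0.0004, 0.0061], [-0.0012, 0.0059], [-0.002, 0.0056], [-0.0028, 0.0054]] [ 0.6241 -0.1505]
5 [[-0.0035, 0.0049], [-0.0041, 0.0044], [-0.0047, 0.0037], [-0.0052, 0.0031], [-0.0052, 0.003]] [ 0.6014 -0.1314]
10 [[-0.0056, 0.0024], [-0.0058, 0.0016], [-0.0059, 0.0008], [-0.0061, 0.0001], [-0.006, 0.0]] [ 0.572  -0.1265]
15 [[-0.006, 0.0], [-0.006, -0.0007], [-0.0059, -0.0014], [-0.0056, -0.0023], [-0.0052, -0.003]] [ 0.5433 -0.1339]
20 [[-0.0052, -0.003], [-0.0048, -0.0037], [-0.0043, -0.0042], [-0.0036, -0.0049], [-0.0029, -0.0052]] [ 0.5225 -0.1549]
25 [[-0.0022, -0.0057], [-0.0013, -0.0058], [-0.0005, -0.0061], [0.0, -0.006], [0.0, -0.006]] [ 0.5185 -0.1845]
30 [[0.0001, -0.006], [0.0008, -0.006], [0.0016, -0.0058], [0.0024, -0.0056], [0.0031, -0.0051]] [ 0.5265 -0.213 ]
35 [[0.0039, -0.0046], [0.0044, -0.0041], [0.005, -0.0034], [0.0052, -0.0031], [0.0053, -0.0027]] [ 0.5503 -0.2309]
40 [[0.0057, -0.002], [0.0059, -0.0012], [0.0061, -0.0004], [0.006, 0.0], [0.006, 0.0]] [ 0.58   -0.2345]
45 [[0.006, 0.0002], [0.006, 0.0011], [0.0057, 0.0019], [0.0054, 0.0026], [0.0052, 0.0031]] [ 0.6083 -0.2256]
50 [[0.0051, 0.0033], [0.0045, 0.0039], [0.004, 0.0046], [0.0033, 0.005], [0.0025, 0.0055]] [ 0.6277 -0.2033]
55 [[0.0017, 0.0058], [0.001, 0.0059], [0.0001, 0.0061], [0.0, 0.006]] [ 0.6305 -0.1795]
```

{"api": "drive_tool", "payload": {
  "targets": [
    {"fingers":1,"dp":[0,0.006,0],"roll":0},
    {"fingers":1,"dp":[-0.0004,0.0061,0],"roll":0},
    {"fingers":1,"dp":[-0.0008,0.0059,0],"roll":0},
    {"fingers":1,"dp":[-0.002,0.0056,0],"roll":0},
    {"fingers":1,"dp":[-0.0028,0.0054,0],"roll":0}
  ]
}}

```text
time_s: 5.13
ee_pos: [0.6255, -0.1496, 0.0129]
ee_rot: [0.001, 0.706, 0.709, 0.001]
force: [3.4, 1.0, 0.5]
grip_width: 0.0
```

```bash
python3 - <<'E'
from h import *
snap('wrist','w5');s=sense();print(s['ee_pos'],s['force'])
E
```

```text
[ 0.62440608 -0.148039    0.01260131] [2.86300572 2.61598735 2.02945773]
```

View pics/w5.png

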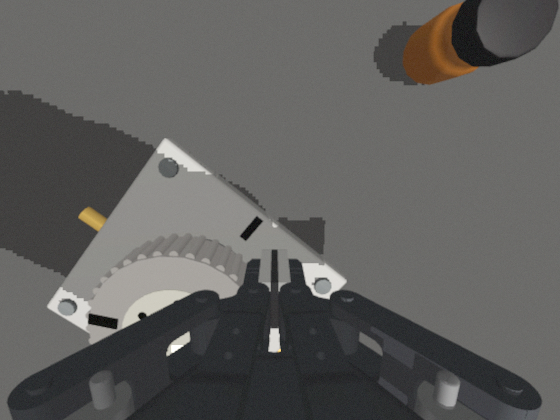

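```bash
cat >> h.py <<'E'
def ang(f,u,v,A=(.5745,-.1805),L=.886):
    m=load(f);X=ray(m,u,v,.05);d=X[:2]-np.array(A);return np.hypot(*d),(np.arctan2(d[1],d[0])-L)%(2*np.pi)
E
python3 -c "
from h import *
print(ang('w5',103,321),ang('w2',165,171))"
```

```text
(np.float64(0.03724427441941437), np.float64(2.0442010657026204)) (np.float64(0.03667138011471707), np.float64(1.3703199728006257))
```

{"api": "drive_tool", "payload": {
  "targets": [
    {"fingers":1,"dp":[-0.0044,0.0044,0],"roll":0},
    {"fingers":1,"dp":[-0.0046,0.0041,0],"roll":0},
    {"fingers":1,"dp":[-0.0047,0.0037,0],"roll":0},
    {"fingers":1,"dp":[-0.0052,0.0031,0],"roll":0},
    {"fingers":1,"dp":[-0.0052,0.003,0],"roll":0}
  ]
}}

```text
time_s: 5.6
ee_pos: [0.6003, -0.1306, 0.0127]
ee_rot: [-0.0, 0.705, 0.709, 0.001]
force: [4.5, 2.7, 1.7]
grip_width: -0.001
```

{"api": "drive_tool", "payload": {
  "targets": [
    {"fingers":1,"dp":[-0.0056,0.0024,0],"roll":0},
    {"fingers":1,"dp":[-0.0058,0.0016,0],"roll":0},
    {"fingers":1,"dp":[-0.0059,0.0008,0],"roll":0},
    {"fingers":1,"dp":[-0.0061,0.0001,0],"roll":0},
    {"fingers":1,"dp":[-0.006,0,0],"roll":0}
  ]
}}

```text
time_s: 6.02
ee_pos: [0.5701, -0.1242, 0.0125]
ee_rot: [-0.001, 0.705, 0.709, 0.001]
force: [0.9, 6.1, 5.6]
grip_width: -0.003
```

{"api": "drive_tool", "payload": {
  "targets": [
    {"fingers":1,"dp":[-0.006,-0.0003,0],"roll":0},
    {"fingers":1,"dp":[-0.006,-0.0008,0],"roll":0},
    {"fingers":1,"dp":[-0.0059,-0.0014,0],"roll":0},
    {"fingers":1,"dp":[-0.0056,-0.0023,0],"roll":0},
    {"fingers":1,"dp":[-0.0052,-0.003,0],"roll":0}
  ]
}}

```text
time_s: 6.43
ee_pos: [0.5408, -0.1347, 0.0123]
ee_rot: [-0.001, 0.706, 0.708, -0.0]
force: [-0.1, 3.7, 0.7]
grip_width: 0.0
```

{"api": "drive_tool", "payload": {
  "targets": [
    {"fingers":1,"dp":[-0.0052,-0.003,0],"roll":0},
    {"fingers":1,"dp":[-0.0048,-0.0037,0],"roll":0},
    {"fingers":1,"dp":[-0.0043,-0.0042,0],"roll":0},
    {"fingers":1,"dp":[-0.0036,-0.0049,0],"roll":0},
    {"fingers":1,"dp":[-0.0029,-0.0052,0],"roll":0}
  ]
}}

```text
time_s: 6.85
ee_pos: [0.5204, -0.1563, 0.0123]
ee_rot: [-0.0, 0.706, 0.708, -0.0]
force: [0.2, 1.4, 0.7]
grip_width: -0.002
```

```bash
python3 - <<'E'
from h import *
snap('scene','sc6');s=sense();print(s['ee_pos'],s['force'],s['q'])
cv2.imwrite('pics/c9.png',cv2.resize(load('sc6')['p'][200:300,200:320],None,fx=6,fy=6,interpolation=cv2.INTER_CUBIC))
E
```

```text
[ 0.51977268 -0.15775684  0.01240532] [-1.83429896  1.25392845 -0.86456685] [-0.12567403  0.58670284  0.45123781  1.99731575 -0.4103799   0.64692294
  0.59435314]
```

View pics/c9.png

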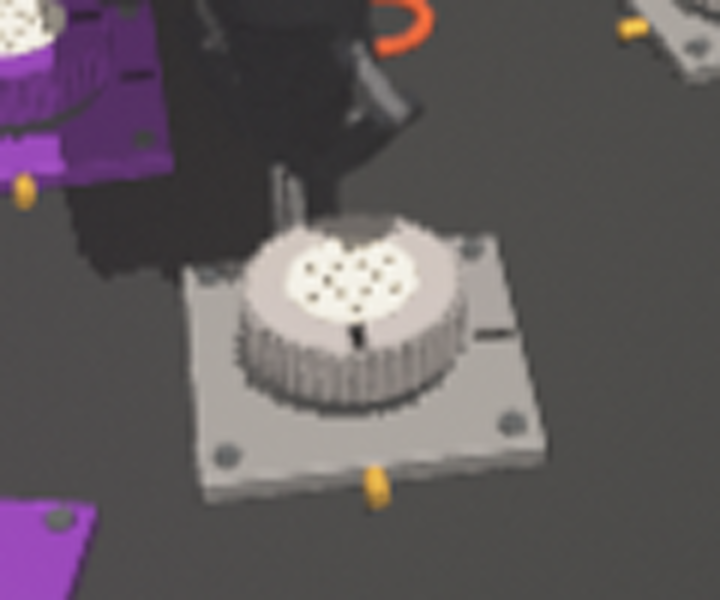

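```bash
python3 -c "
from h import *
print(ang('sc6',259.1,255.8))"
```

```text
(np.float64(0.03678955698746593), np.float64(4.689790650700475))
```

{"api": "drive_tool", "payload": {
  "targets": [
    {"fingers":1,"dp":[-0.0012,-0.0063,0],"roll":0},
    {"fingers":1,"dp":[-0.0003,-0.0063,0],"roll":0},
    {"fingers":1,"dp":[0,-0.0061,0],"roll":0},
    {"fingers":1,"dp":[0,-0.006,0],"roll":0},
    {"fingers":1,"dp":[0,-0.006,0],"roll":0}
  ]
}}

```text
time_s: 7.32
ee_pos: [0.5148, -0.1866, 0.0116]
ee_rot: [-0.003, 0.706, 0.708, -0.002]
force: [-12.0, 1.2, 5.7]
grip_width: 0.002
```

{"api": "drive_tool", "payload": {
  "targets": [
    {"fingers":1,"dp":[-0.0004,-0.006,0],"roll":0},
    {"fingers":1,"dp":[0.0003,-0.006,0],"roll":0},
    {"fingers":1,"dp":[0.0014,-0.0058,0],"roll":0},
    {"fingers":1,"dp":[0.0024,-0.0056,0],"roll":0},
    {"fingers":1,"dp":[0.0031,-0.0051,0],"roll":0}
  ]
}}

```text
time_s: 7.73
ee_pos: [0.5262, -0.2158, 0.0123]
ee_rot: [-0.0, 0.706, 0.708, -0.0]
force: [-3.6, 0.1, -0.9]
grip_width: -0.0
```

{"api": "drive_tool", "payload": {
  "targets": [
    {"fingers":1,"dp":[0.0039,-0.0046,0],"roll":0},
    {"fingers":1,"dp":[0.0044,-0.0041,0],"roll":0},
    {"fingers":1,"dp":[0.005,-0.0034,0],"roll":0},
    {"fingers":1,"dp":[0.0052,-0.0031,0],"roll":0},
    {"fingers":1,"dp":[0.0053,-0.0027,0],"roll":0}
  ]
}}

```text
time_s: 8.15
ee_pos: [0.551, -0.2335, 0.0125]
ee_rot: [0.0, 0.706, 0.708, -0.0]
force: [-3.6, -1.8, 0.3]
grip_width: -0.002
```

{"api": "drive_tool", "payload": {
  "targets": [
    {"fingers":1,"dp":[0.006,-0.0014,0],"roll":0},
    {"fingers":1,"dp":[0.0059,-0.0008,0],"roll":0},
    {"fingers":1,"dp":[0.0061,-0.0004,0],"roll":0},
    {"fingers":1,"dp":[0.006,0,0],"roll":0},
    {"fingers":1,"dp":[0.006,0,0],"roll":0}
  ]
}}

```text
time_s: 8.57
ee_pos: [0.5811, -0.2386, 0.0127]
ee_rot: [0.002, 0.706, 0.708, -0.001]
force: [-1.1, -7.4, -1.4]
grip_width: -0.004
```

{"api": "drive_tool", "payload": {
  "targets": [
    {"fingers":1,"dp":[0.006,0.0002,0],"roll":0},
    {"fingers":1,"dp":[0.006,0.0011,0],"roll":0},
    {"fingers":1,"dp":[0.0057,0.0019,0],"roll":0},
    {"fingers":1,"dp":[0.0054,0.0026,0],"roll":0},
    {"fingers":1,"dp":[0.0052,0.0031,0],"roll":0}
  ]
}}

```text
time_s: 8.98
ee_pos: [0.6098, -0.2266, 0.0127]
ee_rot: [0.001, 0.706, 0.709, 0.0]
force: [0.7, -4.8, -0.1]
grip_width: -0.002
```

```bash
python3 - <<'E'
from h import *
snap('side','s7');s=sense();print(s['ee_pos'],s['force'],s['q'])
cv2.imwrite('pics/c10.png',cv2.resize(load('s7')['p'][200:320,280:410],None,fx=5,fy=5,interpolation=cv2.INTER_CUBIC))
E
```

```text
[ 0.61124145 -0.22551917  0.01274037] [ 2.0879221  -3.48208276  0.4577042 ] [-0.0171238   0.716782    0.45028214  1.71888804 -0.41117354  0.79824446
  0.63245641]
```

View pics/c10.png

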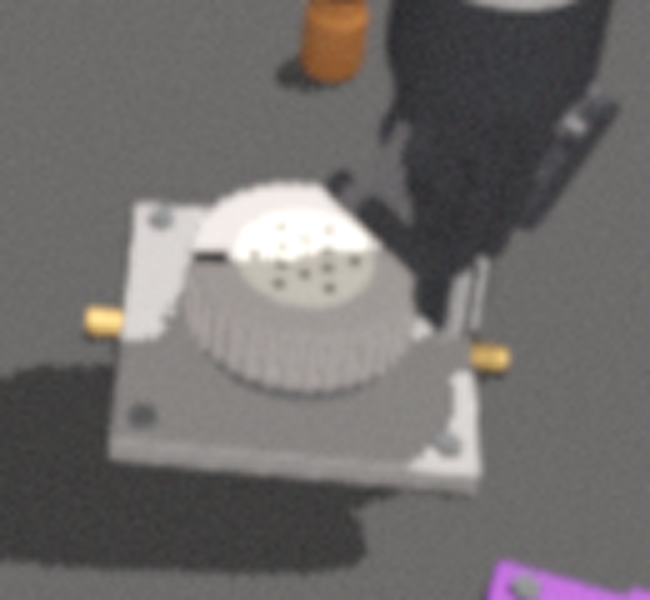

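```bash
python3 -c "
from h import *
print(ang('s7',280+210.5/5-.5,200+257.5/5-.5))"
```

```text
(np.float64(0.036446572969061654), np.float64(1.6751116067172807))
```

{"api": "drive_tool", "payload": {
  "targets": [
    {"fingers":1,"dp":[0.0049,0.0034,0],"roll":0},
    {"fingers":1,"dp":[0.0043,0.0041,0],"roll":0},
    {"fingers":1,"dp":[0.0038,0.0047,0],"roll":0},
    {"fingers":1,"dp":[0.0031,0.0051,0],"roll":0},
    {"fingers":1,"dp":[0.0025,0.0055,0],"roll":0}
  ]
}}

```text
time_s: 9.45
ee_pos: [0.6295, -0.2038, 0.0131]
ee_rot: [0.002, 0.706, 0.709, 0.001]
force: [5.7, -4.5, -0.7]
grip_width: -0.001
```

{"api": "drive_tool", "payload": {
  "targets": [
    {"fingers":1,"dp":[0.0017,0.0058,0],"roll":0},
    {"fingers":1,"dp":[0.0009,0.0059,0],"roll":0},
    {"fingers":1,"dp":[0,0.0061,0],"roll":0},
    {"fingers":1,"dp":[0,0.006,0],"roll":0}
  ]
}}

```text
time_s: 9.78
ee_pos: [0.6339, -0.1786, 0.0134]
ee_rot: [0.003, 0.705, 0.709, 0.002]
force: [9.1, -2.0, -3.4]
grip_width: 0.002
```

{"api": "drive_tool", "payload": {
  "targets": [
    {"fingers":1,"dp":[0,0.006,0],"roll":0},
    {"fingers":1,"dp":[-0.0006,0.0061,0],"roll":0},
    {"fingers":1,"dp":[-0.0014,0.0058,0],"roll":0},
    {"fingers":1,"dp":[-0.0023,0.0054,0],"roll":0},
    {"fingers":1,"dp":[-0.0031,0.0052,0],"roll":0}
  ]
}}

```text
time_s: 10.2
ee_pos: [0.6239, -0.1495, 0.0128]
ee_rot: [0.001, 0.705, 0.709, 0.001]
force: [5.2, 1.5, 0.7]
grip_width: 0.0
```

{"api": "drive_tool", "payload": {
  "targets": [
    {"fingers":1,"dp":[-0.0038,0.0048,0],"roll":0},
    {"fingers":1,"dp":[-0.0043,0.0042,0],"roll":0},
    {"fingers":1,"dp":[-0.0047,0.0037,0],"roll":0},
    {"fingers":1,"dp":[-0.0052,0.0031,0],"roll":0},
    {"fingers":1,"dp":[-0.0052,0.003,0],"roll":0}
  ]
}}

```text
time_s: 10.62
ee_pos: [0.5993, -0.1304, 0.0124]
ee_rot: [-0.0, 0.705, 0.709, 0.001]
force: [4.4, 4.1, -0.4]
grip_width: -0.001
```

{"api": "drive_tool", "payload": {
  "targets": [
    {"fingers":1,"dp":[-0.0056,0.0024,0],"roll":0},
    {"fingers":1,"dp":[-0.0058,0.0016,0],"roll":0},
    {"fingers":1,"dp":[-0.0059,0.0008,0],"roll":0},
    {"fingers":1,"dp":[-0.0061,0.0001,0],"roll":0},
    {"fingers":1,"dp":[-0.006,0,0],"roll":0}
  ]
}}

```text
time_s: 11.03
ee_pos: [0.569, -0.1243, 0.0123]
ee_rot: [-0.002, 0.705, 0.709, 0.001]
force: [0.7, 7.0, 2.8]
grip_width: -0.002
```

```bash
python3 - <<'E'
from h import *
snap('scene','sc8');s=sense();print(s['ee_pos'],s['force'])
cv2.imwrite('pics/c11.png',cv2.resize(load('sc8')['p'][200:300,200:320],None,fx=6,fy=6,interpolation=cv2.INTER_CUBIC))
E
```

```text
[ 0.56736202 -0.12453647  0.01215496] [-0.80648978  7.66142995  5.04022117]
```

View pics/c11.png

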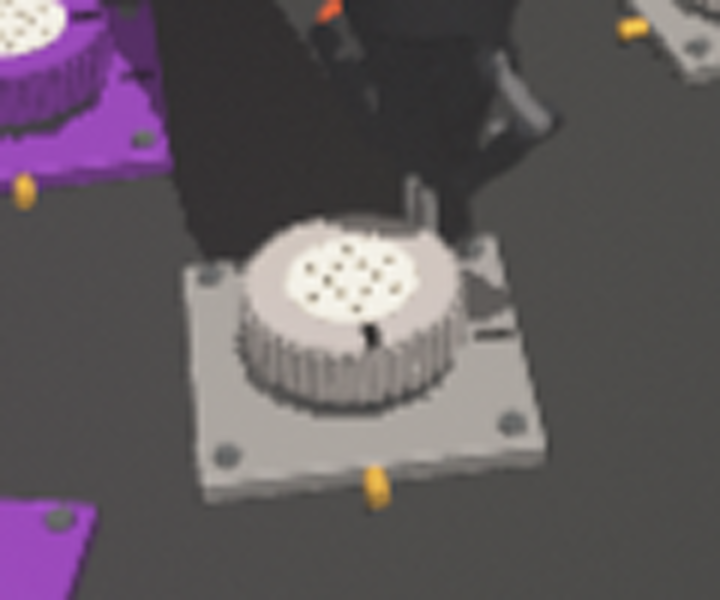

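```bash
python3 -c "
from h import *
print(ang('sc8',200+371.5/6-.5,200+336/6-.5))"
```

```text
(np.float64(0.03693518437279297), np.float64(4.843264955823751))
```

{"api": "drive_tool", "payload": {
  "targets": [
    {"fingers":1,"dp":[-0.006,-0.0003,0],"roll":0},
    {"fingers":1,"dp":[-0.006,-0.001,0],"roll":0},
    {"fingers":1,"dp":[-0.0058,-0.0016,0],"roll":0},
    {"fingers":1,"dp":[-0.0054,-0.0025,0],"roll":0},
    {"fingers":1,"dp":[-0.0049,-0.0032,0],"roll":0}
  ]
}}

```text
time_s: 11.5
ee_pos: [0.54, -0.1357, 0.0121]
ee_rot: [-0.001, 0.706, 0.709, -0.0]
force: [-1.3, 6.0, 2.0]
grip_width: 0.002
```

{"api": "drive_tool", "payload": {
  "targets": [
    {"fingers":1,"dp":[-0.005,-0.0032,0],"roll":0},
    {"fingers":1,"dp":[-0.0046,-0.0038,0],"roll":0},
    {"fingers":1,"dp":[-0.0041,-0.0043,0],"roll":0},
    {"fingers":1,"dp":[-0.0036,-0.0049,0],"roll":0},
    {"fingers":1,"dp":[0,0,0],"roll":0}
  ]
}}

```text
time_s: 11.92
ee_pos: [0.5219, -0.154, 0.0121]
ee_rot: [-0.001, 0.706, 0.708, -0.001]
force: [-5.2, 0.7, -0.5]
grip_width: -0.0
```

```bash
python3 - <<'E'
from h import *
snap('scene','sc9');s=sense();print(s['ee_pos'],s['force'])
cv2.imwrite('pics/c12.png',cv2.resize(load('sc9')['p'][200:300,200:320],None,fx=6,fy=6,interpolation=cv2.INTER_CUBIC))
E
```

```text
[ 0.52216453 -0.15360167  0.01205533] [-4.13991267  0.96590014  0.57720148]
```

View pics/c12.png

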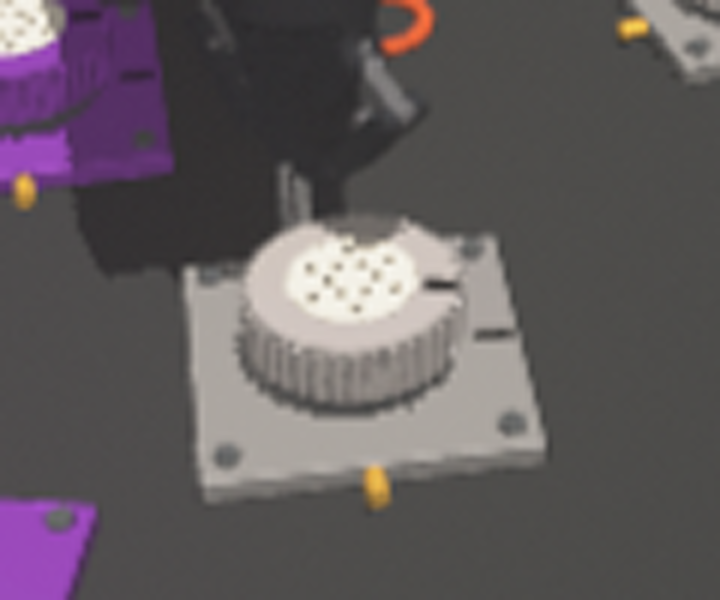

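```bash
python3 -c "
from h import *
a=ang('sc9',200+441.5/6-.5,200+285.5/6-.5);print(a,a[1]-2*np.pi)"
```

```text
(np.float64(0.03828026466875878), np.float64(6.0310979032059615)) -0.2520874039736247
```

{"api": "drive_tool", "payload": {
  "targets": [
    {"fingers":1,"dp":[-0.0024,-0.0052,0],"roll":0},
    {"fingers":1,"dp":[-0.0016,-0.0046,0],"roll":0},
    {"fingers":1,"dp":[0,0,0],"roll":0}
  ]
}}

```text
time_s: 12.22
ee_pos: [0.5178, -0.1631, 0.012]
ee_rot: [-0.002, 0.706, 0.708, -0.001]
force: [-6.8, 2.4, 1.8]
grip_width: 0.002
```

```bash
python3 - <<'E'
from h import *
snap('scene','sc10');s=sense();print(s['ee_pos'],s['force'])
cv2.imwrite('pics/c13.png',cv2.resize(load('sc10')['p'][200:300,200:320],None,fx=6,fy=6,interpolation=cv2.INTER_CUBIC))
E
```

```text
[ 0.51775869 -0.16297977  0.01190214] [-7.7654939   1.91202468  2.95542901]
```

View pics/c13.png

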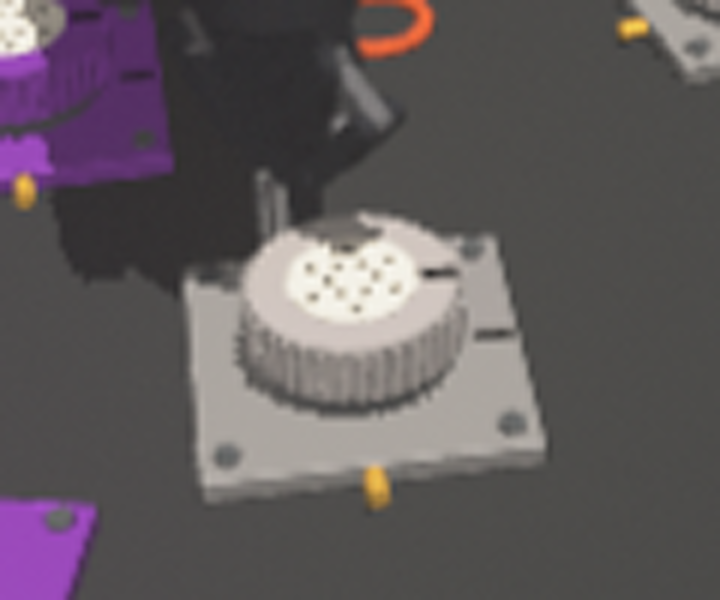

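```bash
python3 -c "
from h import *
a=ang('sc10',200+440/6-.5,200+272.5/6-.5);print(a,a[1]-2*np.pi)"
```

```text
(np.float64(0.03764216584986828), np.float64(6.257771914135794)) -0.02541339304379253
```

{"api": "drive_tool", "payload": {
  "targets": [
    {"fingers":1,"dp":[-0.008,0.002,0],"roll":0},
    {"fingers":1,"dp":[-0.012,0.003,0],"roll":0},
    {"fingers":1,"dp":[0,0,0.03],"roll":0},
    {"fingers":1,"dp":[0,0,0.035],"roll":0},
    {"fingers":1,"dp":[0,0,0.035],"roll":0}
  ]
}}

```text
time_s: 12.68
ee_pos: [0.4997, -0.1582, 0.1134]
ee_rot: [0.0, 0.706, 0.708, -0.001]
force: [2.4, 0.1, -0.9]
grip_width: -0.0
```

{"api": "drive_tool", "payload": {
  "targets": [
    {"fingers":1,"dp":[-0.02,0.01,0.03],"roll":0},
    {"fingers":1,"dp":[-0.02,0.01,0.03],"roll":0},
    {"fingers":1,"dp":[0,0,0.03],"roll":0},
    {"fingers":1,"dp":[0,0,0],"roll":0},
    {"fingers":1,"dp":[0,0,0],"roll":0}
  ]
}}

```text
time_s: 13.1
ee_pos: [0.4618, -0.1379, 0.2043]
ee_rot: [0.002, 0.706, 0.708, 0.002]
force: [-1.1, 0.1, 0.5]
grip_width: 0.002
```

```bash
python3 - <<'E'
from h import *
snap('scene','sc11');snap('side','s11');s=sense();print(s['ee_pos'],s['force'])
cv2.imwrite('pics/c14.png',cv2.resize(load('sc11')['p'][200:300,200:320],None,fx=6,fy=6,interpolation=cv2.INTER_CUBIC))
E
```

```text
[ 0.4603663  -0.1374846   0.20207032] [-0.08078934  0.4602503  -0.63923477]
```

View pics/c14.png

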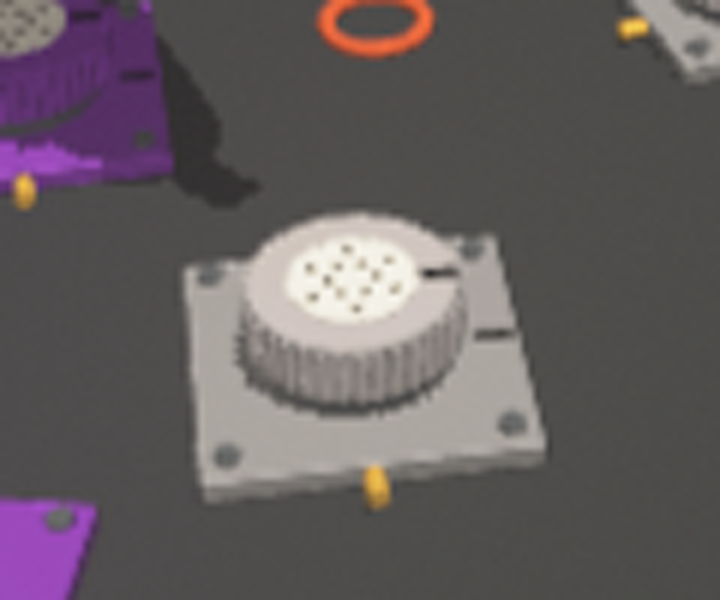

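View pics/s11.png

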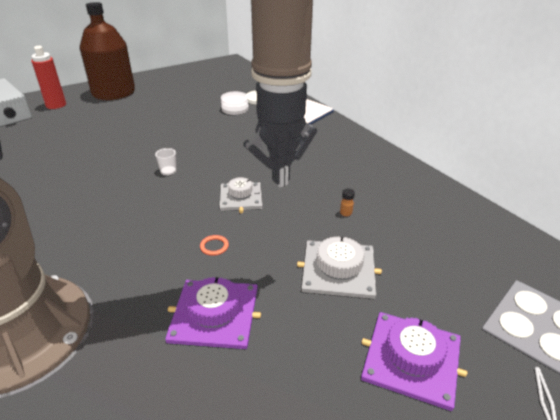

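```bash
python3 -c "
from h import *
print(robot.hand_in())"
```

```text
the job is handed in; nothing more can be done
None
```

I rolled the larger grey ring anticlockwise with the shut fingertips, one and a bit circuits at roughly 4–12 N, and stopped at the second time the mark came up to the line. The job is handed in; it gave no verdict.

- **Count:** the mark read about 1.37 rad at the start, then 2.04, 4.69, 7.96 (first pass), 11.13 and 12.31 along the way, all from camera pictures. The last measurement before I withdrew was 12.54 rad, 0.03 rad short of the line.
- **Final check:** after withdrawing, a scene picture showed the mark unmoved and in line. The hand was clear at about 0.2 m height with no notable force. By eye in the last side picture, the small cell's ring, vial, gasket and beaker were where they began. I did not measure their positions again.
- **Disagreement:** all three cameras showed the shut fingertips ending about 22–26 mm above the reported TCP. I set the working height from the pictures (reported TCP about 12 mm above the bench) and met no contact with the base plate.

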